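# Empty a scoop of wafer carriers into the spring-flap return box

## Task

Pick up the steel scoop by its blue handle, push the spring flap of the white return box inward with the rim of the scoop's open front and keep the flap held open with it while you tip the scoop, so that both empty wafer carriers slide through the slot into the box. Then draw the scoop out so that the flap springs shut, and set the scoop down level on the bench. Leave the calculator, the mouse, the bottles and everything else on the bench where they are.

Things in the scene. Friction and masses are not known exactly. Their poses are not given: they have to be found in the camera images.
- scoop: loose open-fronted scoop of polished steel, 0.2 kg: floor 100 x 80 mm, side and rear walls 3 mm thick, 48 mm high over the rim, no wall at the front, blue handle at the rear. Origin: centre of its underside; +x points to the open front, z up. The carriers start to slide on its floor at 18 to 26 degrees of tilt
- scoop_grip (a point): good TCP place on the blue handle: x -89, z 75.5 mm in the scoop's frame, 30 mm before the free end (x -108, z 98). The handle, a flat bar 14 mm thick (y), 24 mm deep, 85 mm long, rises backward at 50 degrees from level. Grip across its thickness, from above or leaning back up to 45 degrees along the bar, firmly (about 40 N) so that it does not swing
- scoop_lip (a point): middle of the scoop's front lower edge: x 50, y 0, z 0 mm in the scoop's frame. The upper front corners of the side walls, the rim that pushes the flap, lie at x 50, y -38.5 and 38.5, z 48 mm
- wafer_carrier_1: white round wafer carrier, closed dish 64 mm across and 14 mm high, 35 g, at first the lower of two lying stacked in the scoop. Origin: centre of its underside, z up
- wafer_carrier_2: white round wafer carrier, the same size, at first lying on top of the other one in the scoop. Origin: centre of its underside
- return_box: white sheet-metal box fixed to the bench, 200 x 200 mm, 217 high, inner floor at z 6 mm. Origin: centre of its underside; the front looks to its -x. Front upright at x -100 up to z 100 mm, then it slopes back 30 degrees from upright to x -33, z 216, where the flat top begins. The slot in the slope is 140 mm wide and reaches from the sill up to x -39, z 206; the flap closes it from inside
- slot_sill (a point): middle of the slot's lower edge: x -94, y 0, z 110 mm in the box's frame
- flap (a joint): aluminium flap 132 mm wide, 106 long, hinged at its top edge (x -36, z 203 mm in the box's frame). Rad: 0 shut, in the plane of the slope; grows as its lower edge swings inward (box +x) and up, to 1.4; 0.52 hangs upright. About 1 N at the lower edge starts it, 2.5 N at 1 rad; a spring shuts it. Carriers are too light to push it: hold it at 0.7 rad or more for them to pass
- calculator: bystander: black pocket calculator, 118 x 70 mm
- mouse_black: bystander: black computer mouse, 111 x 60 mm
- bottle_dropper: bystander: brown bottle with black cap, 36 mm across, 86 mm high

How it is judged:
On the way:
1. both carriers are inside the return box while the scoop is still holding the flap open (flap at 0.4 rad or more) (x of wafer_carrier_1 in the frame of return_box between -0.095 and 0.095 m and y of wafer_carrier_1 in the frame of return_box between -0.095 and 0.095 m and z of each of wafer_carrier_1, wafer_carrier_2 in the frame of return_box below 0.1 m and x of wafer_carrier_2 in the frame of return_box between -0.095 and 0.095 m and y of wafer_carrier_2 in the frame of return_box between -0.095 and 0.095 m and value of joint flap above 0.4 rad and contact force between scoop and return_box above 0.1 N), for 0.1 s.
At the end, for the whole second after the job is handed in: Both carriers lie still inside the return box (their origins within 95 mm of its centre in x and y, below 100 mm), the flap is shut (under 0.08 rad), and the scoop stands released, still and level (within 0.1 rad) on the bench (underside under 8 mm) (x of wafer_carrier_1 in the frame of return_box between -0.095 and 0.095 m and y of wafer_carrier_1 in the frame of return_box between -0.095 and 0.095 m and z of each of wafer_carrier_1, wafer_carrier_2 in the frame of return_box below 0.1 m and x of wafer_carrier_2 in the frame of return_box between -0.095 and 0.095 m and y of wafer_carrier_2 in the frame of return_box between -0.095 and 0.095 m and value of joint flap below 0.08 rad and height (world z) of scoop below 0.008 m and angle between scoop's own z axis and vertical below 0.1 rad and linear speed of each of scoop, wafer_carrier_1, wafer_carrier_2 below 0.03 m/s); the robot touches nothing.
It fails at once if a bystander (dropper bottle, calculator or mouse) is moved by more than 30 mm (distance of any of bottle_dropper, calculator, mouse_black from where it was at the start of the episode above 0.03 m).
It also fails if it takes over 58 s, if anything falls off the work surface, if the arm or the gripper's body presses on something with over 40 N, if the wrist force passes 120 N, or if a joint passes its speed limit or range.

## Robot

A 6-joint arm with a two-finger parallel gripper is mounted at the origin on a cart in front of the work surface, level with it; the furniture and walls round the work are solid. World frame = base frame: x ahead of the robot, y to its left, z up, the work surface at z = 0. Lengths are in m, angles in rad, forces in N, time in s.
With the tool pointing down it reaches from about 0.325 to 0.9 m from the base axis. Payload 6.1 kg.
Tool frame: the origin (TCP) lies between the finger pads, 19 mm behind the fingertips; this is the grasp point; z points along the fingers, y is the line along which they close (so a half turn about z gives the same grasp; the last joint's range is limited). The gripper opens to 87 mm and grips with 3 to 60 N. Pads are 19 mm wide; open, the fingers measure 117 mm over their backs; the gripper's body (75 mm by 190 mm) begins 51 mm behind the grasp point.
Start: joints at [-1.452, 0.22, 1.526, -0, 1.395, -0.126], TCP at [0.151, -0.606, 0.241] pointing down, gripper open.
Joint ranges: [-2.98, 2.98], [-0.91, 2.08], [0.09, 2.57], [-1.24, 4.39], [0.2, 2.65], [-2.68, 2.68]. Speed limits (rad/s): [2.57, 2.57, 3.01, 3.14, 3.14, 3.14].

## Interface

Orientations are given as a unit quaternion [w, x, y, z].
In Python, from plant import ctrl, hand, inverse_kinematics, camera, get_calibration, ticket, monitor gives the robot as it stands. The module is installed in compiled form; this text tells all that it offers. Calls block until the motion is done:
- ctrl.movep(position, orientation): joint-space move of the TCP to a pose.
- ctrl.movel(position, feed=0.15, ori=None): straight line of the TCP; ori=None keeps the orientation; feed is the mean speed in m/s.
- ctrl.move_j(angles): joint-space move.
- hand.move_gripper(opening): finger opening in m; the grip force is fixed at half the most; returns when the fingers have stopped.
- ctrl.dwell(seconds).
- inverse_kinematics(position, orientation): joint angles nearest the present ones, or None.
- camera(name): name is "scene" or "top" or "wrist"; returns (picture, depth): 420x560x3 uint8, red, green, blue; 420x560 float32, m along the optical axis (not along the pixel's ray), 0 where there is no reading.
- get_calibration(name): a dict with "fx", "fy", "cx", "cy" (pixels), "R" (3x3) and "t" (3): a world point X has camera coordinates R X + t; the wrist camera has in their place "T_tool_cam" (4x4, takes a point from camera to tool coordinates, whose origin is the TCP and whose axes are the flange's). Camera axes: x right, y down, z forward; pixel columns grow to the right and rows downward; lengths in m; the calibration is good to about 2 mm. A picture is of the moment at which its call begins: read the wrist's pose just before it. get_calibration takes no time and is no camera call.
A pose or a line that the arm cannot do raises ctrl.PlanningError and nothing moves.
- ticket.job_done(): hands the job in; it is judged then, once.
Readings, each from a call of its own:
- monitor.get_time_s(): time.
- monitor.get_q(): joint angles.
- monitor.get_joint_velocities(): joint speeds.
- monitor.get_joint_efforts(): joint torques, N m.
- monitor.get_eef_pos(): TCP position.
- monitor.get_ee_rot(): TCP orientation.
- monitor.get_wrist_force(): force on the tool from outside, world axes, zero at the start.
- monitor.get_ft_torque(): the same for the moment, N m.
- monitor.get_opening(): finger opening in m.
- monitor.get_gripper_force(): force on a finger pad.
Only numpy, scipy, OpenCV 4.12 (cv2) and the standard library are available. Lean on these libraries where they do the work, as an engineer would, in place of code of your own. Each camera call takes 0.05 s, during which the arm holds its last target. There are 200 camera calls.

## Working session

There is one attempt and no reset: what is moved stays moved. The work goes in short steps, each a Python script; the robot and the scene stay as the last script left them, time stands still between calls to the robot, and variables do not carry over. Pictures are saved under pics/ and viewed, at most 10 in all, crops included, and the job is handed in when it is done.

```bash
mkdir -p pics; cat > h.py <<'E'
import numpy as np, cv2
from plant import ctrl, hand, inverse_kinematics, camera, get_calibration, ticket, monitor
def snap(name,fn=None):
    p,d=camera(name)
    if fn: cv2.imwrite('pics/'+fn,cv2.cvtColor(p,cv2.COLOR_RGB2BGR))
    return p,d
def cloud(d,c):
    v,u=np.indices(d.shape); P=np.stack([(u-c['cx'])/c['fx']*d,(v-c['cy'])/c['fy']*d,d],-1)
    return (P-np.array(c['t']))@np.array(c['R'])
E
python3 - <<'E'
from h import *
for n in('scene','top'):
    p,d=snap(n,n+'0.png'); c=get_calibration(n); np.savez(n+'0.npz',p=p,d=d,P=cloud(d,c)); print(n,c)
print(monitor.get_ee_rot(),monitor.get_time_s())
E
```

```text
scene {'fx': 384.87538433537753, 'fy': 384.87538433537753, 'cx': 276.8568252245861, 'cy': 209.82969896818182, 'R': array([[-0.89911084, -0.43746289, -0.0150309 ],
       [-0.24980405,  0.54101102, -0.80305978],
       [ 0.35944073, -0.71828497, -0.59570887]]), 't': array([0.52554236, 0.31188629, 0.65781418])}
top {'fx': 396.70126421850614, 'fy': 396.70126421850614, 'cx': 272.94509853088357, 'cy': 212.98414040504943, 'R': array([[ 0.00143958, -0.99999697, -0.00199517],
       [-0.99564861, -0.00124742, -0.09317877],
       [ 0.093176  ,  0.00212062, -0.9956474 ]]), 't': array([-0.08704808,  0.61439496,  0.97842311])}
[-8.98602518e-04  9.92513095e-01  1.22134959e-01 -1.38198953e-06] 0.1
```

View pics/scene0.png

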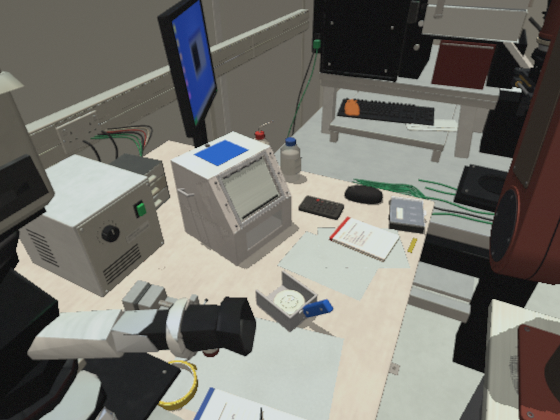

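View pics/top0.png

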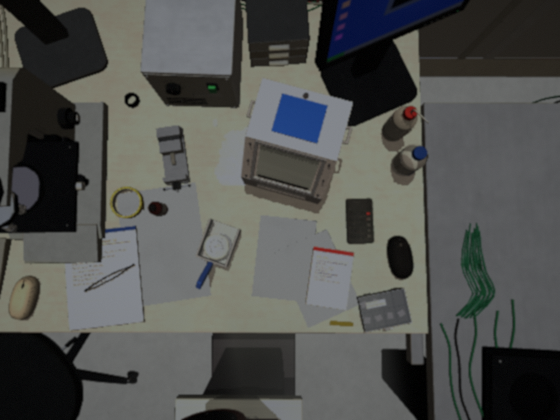

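```bash
python3 - <<'E'
from h import *
for n in('top','scene'):
    f=np.load(n+'0.npz'); P=f['P']; p=f['p']; hsv=cv2.cvtColor(p,cv2.COLOR_RGB2HSV); ok=f['d']>0
    print('==',n)
    roi=ok&(P[...,0]>.5)&(P[...,0]<.95)&(P[...,1]>-.35)&(P[...,1]<.15)
    m=roi&(P[...,2]>.205)&(P[...,2]<.228)
    k,l,s,c=cv2.connectedComponentsWithStats(m.astype(np.uint8)); i=1+np.argmax(s[1:,4]); q=P[l==i]
    print('boxtop',len(q),np.median(q[:,2]),cv2.minAreaRect(q[:,:2].astype(np.float32)), cv2.boxPoints(cv2.minAreaRect((q[:,:2]*1000).astype(np.float32))).round())
    # blue handle
    b=(hsv[...,0]>100)&(hsv[...,0]<130)&(hsv[...,1]>130)&ok&(P[...,0]>.2)&(P[...,0]<.6)&(P[...,1]>-.1)&(P[...,1]<.25)&(P[...,2]>.02)&(P[...,2]<.13)
    k,l,s,c=cv2.connectedComponentsWithStats(b.astype(np.uint8)); i=1+np.argmax(s[1:,4]); q=P[l==i]; mu=np.median(q[:,:2],0)
    w=np.linalg.svd(q-q.mean(0),full_matrices=0)[2]
    print('handle',len(q),q.mean(0),'dir',w[0],'yaw',np.degrees(np.arctan2(-w[0][1],-w[0][0])),q[:,2].min(),q[:,2].max(),s[i])
    o=np.argsort(q[:,2]); print('ends',q[o[:25]].mean(0),q[o[-25:]].mean(0))
    near=ok&(np.hypot(P[...,0]-mu[0],P[...,1]-mu[1])<.2)&(P[...,2]>.006)&(P[...,2]<.06)&~b
    k,l,s,c=cv2.connectedComponentsWithStats(near.astype(np.uint8)); i=1+np.argmax(s[1:,4]); q=P[l==i]
    print('scoop',s[i],cv2.minAreaRect((q[:,:2]*1000).astype(np.float32)),cv2.boxPoints(cv2.minAreaRect((q[:,:2]*1000).astype(np.float32))).round())
    r=q[(q[:,2]>.042)]; print('rim',len(r),cv2.minAreaRect((r[:,:2]*1000).astype(np.float32)),cv2.boxPoints(cv2.minAreaRect((r[:,:2]*1000).astype(np.float32))).round())
    cc=q[(q[:,2]>.027)&(q[:,2]<.036)]; print('carrier',len(cc),cv2.minEnclosingCircle((cc[:,:2]*1000).astype(np.float32)),np.median(cc,0))
t=cv2.imread('pics/top0.png'); a=t[200:300,170:270]; b=t[70:220,230:370]
o=np.hstack([cv2.resize(a,(400,400),interpolation=2),cv2.resize(b,(373,400),interpolation=2)])
cv2.imwrite('pics/crop.png',np.clip(o*1.6,0,255).astype(np.uint8))
E
```

```text
== top
boxtop 6203 0.2168439589418704 ((0.7928717732429504, -0.13883072137832642), (0.2003737837076187, 0.1450183093547821), 74.40067291259766) [[ 696. -216.]
 [ 836. -255.]
 [ 890.  -62.]
 [ 750.  -23.]]
handle 107 [0.46225337 0.07788577 0.0829045 ] dir [-0.6659052   0.24765219  0.70373195] yaw -20.400322350822403 0.050660119769937936 0.10429790055959798 [197 263  15  25 107]
ends [0.48231747 0.07074916 0.05977475] [0.44637775 0.08404417 0.10113887]
scoop [ 195  218   46   55 1002] ((529.2230834960938, 57.04962921142578), (82.23263549804688, 125.4271240234375), 69.90808868408203) [[456.  40.]
 [574.  -3.]
 [602.  74.]
 [484. 117.]]
rim 248 ((529.211669921875, 57.05382537841797), (82.23263549804688, 125.40270233154297), 69.90808868408203) [[456.  40.]
 [574.  -3.]
 [602.  74.]
 [484. 117.]]
carrier 538 ((540.0126342773438, 50.869205474853516), 59.98428726196289) [0.53201335 0.05899824 0.03033898]
== scene
boxtop 2850 0.21803950450027945 ((0.7901755571365356, -0.13810880482196808), (0.20418964326381683, 0.14639906585216522), 74.72096252441406) [[ 693. -217.]
 [ 834. -256.]
 [ 888.  -59.]
 [ 746.  -20.]]
handle 314 [0.45745637 0.08712047 0.07819235] dir [ 0.62564169 -0.16441312 -0.76258822] yaw 165.27608920531725 0.032901391518960606 0.10535954019670579 [303 300  30  17 314]
ends [0.4797546  0.08064474 0.04198095] [0.44400197 0.08872815 0.10392887]
scoop [ 255  270   62   61 1754] ((534.1862182617188, 54.75531768798828), (82.82585144042969, 109.89018249511719), 69.57939147949219) [[468.  35.]
 [571.  -3.]
 [600.  74.]
 [497. 113.]]
rim 390 ((534.72900390625, 54.55322265625), (82.82585144042969, 106.08966064453125), 69.57939147949219) [[471.  34.]
 [570.  -3.]
 [599.  75.]
 [499. 112.]]
carrier 761 ((538.9639282226562, 53.23707962036133), 63.400672912597656) [0.52874026 0.05888603 0.03159275]
```

View pics/crop.png

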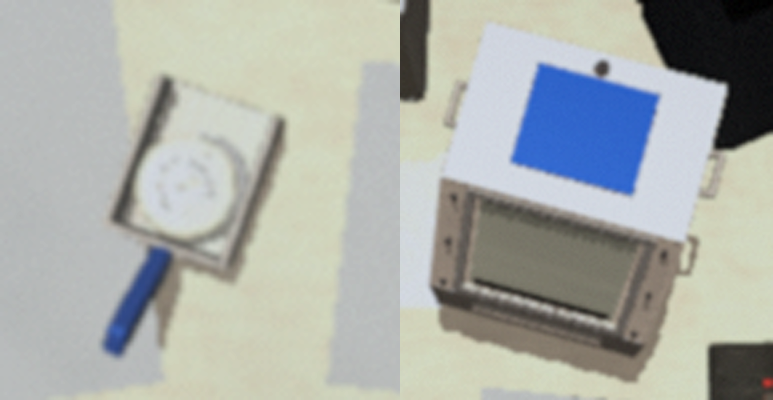

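```bash
cat >> h.py <<'E'
from scipy.spatial.transform import Rotation as Ro
def T(p,R): M=np.eye(4); M[:3,:3]=R; M[:3,3]=p; return M
def frame(x,y,yaw,z=0): return T([x,y,z],Ro.from_euler('z',yaw,degrees=True).as_matrix())
BOX=frame(.763,-.131,-15.4); SC0=frame(.539,.053,-20.2)
A=np.radians(40)
def grip(a=A,flip=1): # tool in scoop frame
    z=np.array([np.sin(a),0,-np.cos(a)]); y=np.array([0,flip,0.]); return T([-.089,0,.0755],np.c_[np.cross(y,z),y,z])
def inbox(lx,lz,th,ly=0): # scoop pose from lip position (m, box frame) and nose-down tilt (deg)
    R=Ro.from_euler('y',th,degrees=True).as_matrix(); return BOX@T(np.array([lx,ly,lz])-R@[.05,0,0],R)
def pq(M): return M[:3,3], Ro.from_matrix(M[:3,:3]).as_quat(scalar_first=True)
def back(M,d): M=M.copy(); M[:3,3]-=M[:3,2]*d; return M
WP=[(-.16,.130,4),(-.10,.124,8),(-.04,.116,12),(-.010,.105,14),(-.016,.080,33),(-.02,.082,40)]
E
python3 - <<'E'
from h import *
for a in(0,25,40):
  for f in(1,-1):
    G=grip(np.radians(a),f); print(a,f)
    for n,M in [('pre',back(SC0@G,.1)),('g',SC0@G)]+[(w,inbox(*w)@G) for w in WP]:
        q=inverse_kinematics(*pq(M)); print(n,None if q is None else np.round(q,2), M[:3,3].round(3))
E
```

```text
0 1
pre [ 0.01 -0.12  2.   -0.    1.25 -1.21] [0.455 0.084 0.176]
g [ 0.01  0.03  2.08 -0.    1.04 -1.21] [0.455 0.084 0.075]
(-0.16, 0.13, 4) [-0.27 -0.05  1.86 -0.    1.39 -1.58] [ 0.48  -0.053  0.215]
(-0.1, 0.124, 8) [-0.27  0.16  1.64 -0.    1.48 -1.57] [ 0.544 -0.071  0.218]
(-0.04, 0.116, 12) [-0.27  0.37  1.39 -0.    1.58 -1.57] [ 0.608 -0.088  0.219]
(-0.01, 0.105, 14) [-0.27  0.49  1.26 -0.    1.64 -1.57] [ 0.641 -0.097  0.212]
(-0.016, 0.08, 33) [-0.27  0.86  0.78 -0.    2.08 -1.57] [ 0.675 -0.107  0.219]
(-0.02, 0.082, 40) [-0.27  1.03  0.53 -0.    2.28 -1.57] [ 0.688 -0.11   0.229]
0 -1
pre [ 0.01 -0.12  2.   -0.    1.25  1.93] [0.455 0.084 0.176]
g [ 0.01  0.03  2.08 -0.    1.04  1.93] [0.455 0.084 0.075]
(-0.16, 0.13, 4) [-0.27 -0.05  1.86 -0.    1.39  1.57] [ 0.48  -0.053  0.215]
(-0.1, 0.124, 8) [-0.27  0.16  1.64 -0.    1.48  1.57] [ 0.544 -0.071  0.218]
(-0.04, 0.116, 12) [-0.27  0.37  1.39 -0.    1.58  1.57] [ 0.608 -0.088  0.219]
(-0.01, 0.105, 14) [-0.27  0.49  1.26 -0.    1.64  1.57] [ 0.641 -0.097  0.212]
(-0.016, 0.08, 33) [-0.27  0.86  0.78 -0.    2.08  1.57
[... 1752 characters left out ...]
2]
(-0.016, 0.08, 33) [-0.27  0.28  1.5   0.    1.24 -1.57] [ 0.675 -0.107  0.219]
(-0.02, 0.082, 40) [-0.27  0.4   1.33 -0.    1.41 -1.57] [ 0.688 -0.11   0.229]
40 -1
pre None [0.395 0.106 0.152]
g None [0.455 0.084 0.075]
(-0.16, 0.13, 4) [-0.28 -0.61  2.4   0.01  0.72  1.56] [ 0.48  -0.053  0.215]
(-0.1, 0.124, 8) [-0.27 -0.35  2.2   0.    0.72  1.56] [ 0.544 -0.071  0.218]
(-0.04, 0.116, 12) [-0.27 -0.12  2.    0.    0.78  1.56] [ 0.608 -0.088  0.219]
(-0.01, 0.105, 14) [-0.27 -0.01  1.89  0.    0.8   1.56] [ 0.641 -0.097  0.212]
(-0.016, 0.08, 33) [-0.27  0.28  1.5   0.    1.24  1.57] [ 0.675 -0.107  0.219]
(-0.02, 0.082, 40) [-0.27  0.4   1.33 -0.    1.41  1.57] [ 0.688 -0.11   0.229]
```

```bash
cat >> h.py <<'E'
G=grip(np.radians(25),1)
def cur(): return T(monitor.get_eef_pos(),Ro.from_quat(monitor.get_ee_rot(),scalar_first=True).as_matrix())
def wrist(fn):
    M=cur(); p,d=snap('wrist',fn); c=get_calibration('wrist'); W=M@np.array(c['T_tool_cam']); v,u=np.indices(d.shape)
    P=np.stack([(u-c['cx'])/c['fx']*d,(v-c['cy'])/c['fy']*d,d],-1)@W[:3,:3].T+W[:3,3]; return p,d,P
E
python3 - <<'E'
from h import *
M=back(SC0@G,.13); q=np.array(inverse_kinematics(*pq(M)));print(q.round(2))
q2=q.copy(); q2[0]=-1.3; ctrl.move_j(q2); ctrl.move_j(q)
print(monitor.get_eef_pos(),monitor.get_time_s())
p,d,P=wrist('w1.png'); np.savez('w1.npz',p=p,d=d,P=P); print(get_calibration('wrist'))
E
```

```text
[ 0.25 -0.56  2.36 -0.29  1.   -0.86]
[0.40414351 0.10211987 0.19333653] 3.1
{'fx': 359.4733926254783, 'fy': 359.4733926254783, 'cx': 281.93662215325344, 'cy': 208.81039521592413, 'T_tool_cam': array([[ 1.44425709e-04, -9.52053056e-01, -3.05932931e-01,
         8.44478451e-02],
       [ 9.99999964e-01,  6.79197518e-05,  2.60718897e-04,
        -4.45684277e-04],
       [-2.27439334e-04, -3.05932957e-01,  9.52053031e-01,
        -1.43181482e-01],
       [ 0.00000000e+00,  0.00000000e+00,  0.00000000e+00,
         1.00000000e+00]])}
```

View pics/w1.png

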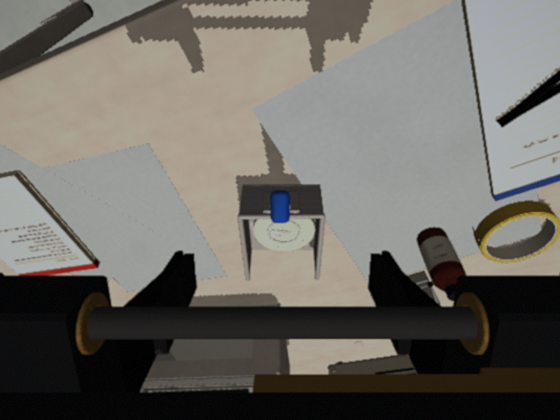

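```bash
python3 - <<'E'
from h import *
f=np.load('w1.npz'); P=f['P'];p=f['p'];d=f['d']; hsv=cv2.cvtColor(p,cv2.COLOR_RGB2HSV)
S=(P-SC0[:3,3])@SC0[:3,:3]  # in assumed scoop frame
reg=np.zeros(d.shape,bool); reg[150:290,220:340]=1; reg&=d>0
b=reg&(hsv[...,0]>100)&(hsv[...,0]<130)&(hsv[...,1]>130)
q=S[b]*1000; print('handle',len(q),q.mean(0),q.min(0),q.max(0))
for lo,hi in((35,70),(70,85),(85,110)):
    s=q[(q[:,2]>lo)&(q[:,2]<hi)]; print(lo,len(s),s.mean(0) if len(s) else '')
r=S[reg&~b]*1000; rim=r[(r[:,2]>42)&(r[:,2]<54)]; print('rim',len(rim),np.median(rim[:,2]),rim.min(0),rim.max(0),cv2.minAreaRect(rim[:,:2].astype(np.float32)))
L=rim[(rim[:,0]>-35)&(rim[:,0]<40)]
for s in(1,-1):
    k=L[L[:,1]*s>0]; print(s,np.polyfit(k[:,0],k[:,1],1),len(k))
print('fin',r[r[:,2]<10].shape)
E
```

```text
handle 544 [-107.33230632   -2.65423758   97.71474368] [-115.98966851   -9.49680588   89.01720237] [-96.58813301   3.46907374 104.64940851]
35 0 
70 0 
85 544 [-107.33230632   -2.65423758   97.71474368]
rim 1089 47.46319020408942 [-54.6297456  -43.18041944  42.00994082] [49.43758188 39.39468795 49.58528251] ((-2.8285064697265625, -1.8276557922363281), (103.33086395263672, 82.22520446777344), 0.892355740070343)
1 [9.80579576e-03 3.62951585e+01] 234
-1 [ 9.08020308e-03 -4.00961039e+01] 232
fin (11689, 3)
```

```bash
cat >> h.py <<'E'
SC0=SC0@T([-.001,-.0018,0],Ro.from_euler('z',.5,degrees=True).as_matrix())
E
python3 - <<'E'
from h import *
M=SC0@G
p0=ctrl.movep(*pq(back(M,.1)))
ctrl.movel(M[:3,3],feed=.08,ori=pq(M)[1]); hand.move_gripper(0.0); ctrl.dwell(.3)
print(monitor.get_opening(),monitor.get_gripper_force(),monitor.get_wrist_force(),monitor.get_eef_pos()-M[:3,3])
ctrl.movel(M[:3,3]+[0,0,.05],feed=.06); ctrl.dwell(.3)
print(monitor.get_gripper_force(),monitor.get_wrist_force(),monitor.get_time_s())
p,d,P=wrist('w2.png'); np.savez('w2.npz',p=p,d=d,P=P,M=cur()); snap('scene','s2.png')
E
python3 - <<'E'
import cv2
a=cv2.imread('pics/s2.png')[200:360,180:400];b=cv2.imread('pics/w2.png')
cv2.imwrite('pics/v2.png',cv2.hconcat([cv2.resize(a,(385,280),interpolation=2),cv2.resize(b,(373,280))]))
E
```

```text
0.01400450531943682 29.99485792592168 [0.36103845 0.77397875 0.07653878] [-7.79744721e-06  1.81600792e-05 -1.54123347e-05]
29.993384429253638 [ 0.44796511  0.42756277 -3.86428369] 7.55
```

View pics/v2.png

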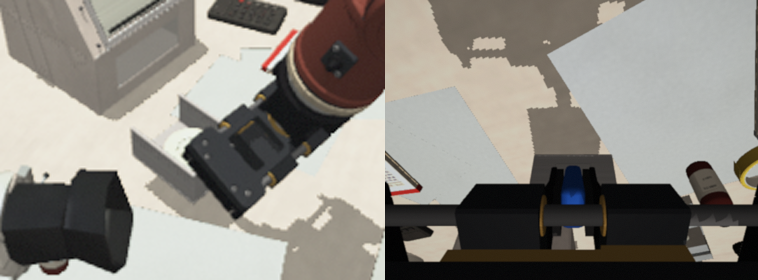

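```bash
cat >> h.py <<'E'
Gi=np.linalg.inv(G)
def tiltcheck(fn=None):
    S=cur()@Gi; p,d=snap('scene',fn); P=cloud(d,get_calibration('scene')); Q=(P-S[:3,3])@S[:3,:3]*1000; Q=Q[d>0]
    for s in(1,-1):
        w=Q[(abs(Q[:,1]-s*38.5)<5)&(abs(Q[:,0])<46)&(Q[:,2]>20)&(Q[:,2]<75)]; xs=[];zs=[]
        for x in range(-45,45,6):
            k=w[(w[:,0]>=x)&(w[:,0]<x+6)]
            if len(k)>2: xs.append(x+3); zs.append(np.percentile(k[:,2],95))
        if len(xs)>3: print('wall',s,len(xs),'z at 0, slope',np.polyfit(xs,zs,1)[::-1].round(3), 'xmax',np.percentile(w[:,0],99).round(1))
E
python3 - <<'E'
from h import *
tiltcheck()
E
```

```text
wall 1 15 z at 0, slope [ 4.9411e+01 -1.3000e-02] xmax 44.8
wall -1 10 z at 0, slope [4.9595e+01 1.0000e-03] xmax 45.3
```

```bash
python3 - <<'E'
from h import *
def go(w,feed=.1):
    M=inbox(*w)@G; ctrl.movel(M[:3,3],feed=feed,ori=pq(M)[1]); print(w,monitor.get_wrist_force().round(2),monitor.get_time_s())
p=monitor.get_eef_pos(); ctrl.movel([p[0],p[1],.22],feed=.1)
go((-.16,.130,0)); go(WP[0],.05); go(WP[1],.06); tiltcheck('s3.png')
a=cv2.imread('pics/s3.png')[100:310,130:410]; cv2.imwrite('pics/v3.png',cv2.resize(a,(800,600),interpolation=2))
E
```

```text
(-0.16, 0.13, 0) [ 0.48 -0.01 -3.93] 10.3
(-0.16, 0.13, 4) [-0.97 -0.04 -3.21] 10.6667
(-0.1, 0.124, 8) [-0.06  0.41 -2.72] 11.925
wall 1 15 z at 0, slope [ 4.8912e+01 -2.0000e-03] xmax 44.8
wall -1 6 z at 0, slope [25.382  0.445] xmax 45.3
```

View pics/v3.png

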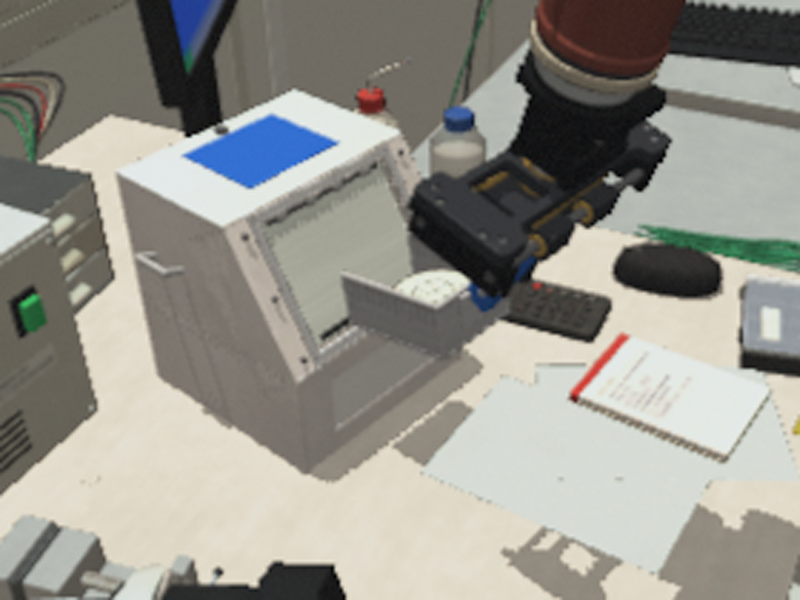

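```bash
python3 - <<'E'
from h import *
def go(w,feed=.05):
    M=inbox(*w)@G; ctrl.movel(M[:3,3],feed=feed,ori=pq(M)[1]); print(w,monitor.get_wrist_force().round(2),monitor.get_time_s())
go((-.07,.120,10)); go(WP[2]); go(WP[3]); tiltcheck('s4.png')
a=cv2.imread('pics/s4.png')[100:310,130:410]; cv2.imwrite('pics/v4.png',cv2.resize(a,(800,600),interpolation=2))
E
```

```text
(-0.07, 0.12, 10) [-1.41  0.25 -2.51] 12.7917
(-0.04, 0.116, 12) [-4.29  1.97 -2.14] 13.6083
(-0.01, 0.105, 14) [-2.86  1.66 -5.24] 14.4417
wall 1 14 z at 0, slope [48.411  0.24 ] xmax 33.9
wall -1 10 z at 0, slope [33.568  0.114] xmax 45.2
```

View pics/v4.png

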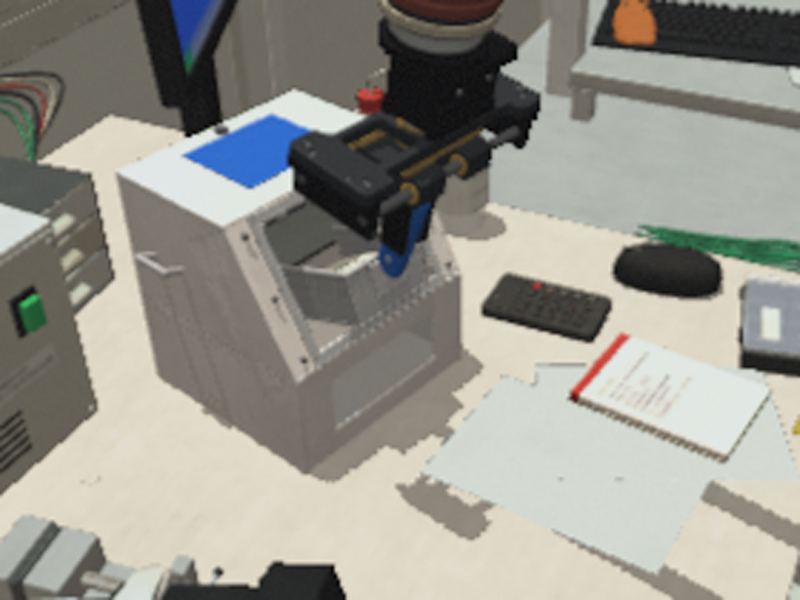

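```bash
python3 - <<'E'
from h import *
def go(w,feed=.05):
    M=inbox(*w)@G; ctrl.movel(M[:3,3],feed=feed,ori=pq(M)[1]); print(w,monitor.get_wrist_force().round(2),monitor.get_time_s())
go(WP[4]); ctrl.dwell(.5); print(monitor.get_wrist_force().round(2)); go(WP[5]); ctrl.dwell(1); print(monitor.get_wrist_force().round(2),monitor.get_time_s())
p,d=snap('scene','s5.png'); q,e=snap('top','t5.png')
a=cv2.imread('pics/s5.png')[120:240,180:300]; b=cv2.imread('pics/t5.png')[100:220,220:340]
cv2.imwrite('pics/v5.png',np.hstack([cv2.resize(x,(400,400),interpolation=2) for x in(a,np.clip(b*1.6,0,255).astype(np.uint8))]))
E
```

```text
(-0.016, 0.08, 33) [-3.35  0.94 -4.14] 15.3583
[-2.14  0.46 -3.18]
(-0.02, 0.082, 40) [-2.93  0.5  -3.54] 16.35
[-1.31  1.4  -3.89] 17.35
```

View pics/v5.png

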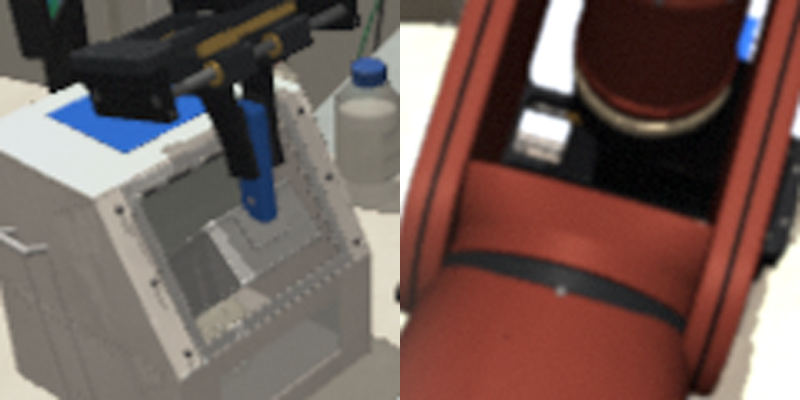

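```bash
python3 - <<'E'
from h import *
p,d,P=wrist('w6.png'); Q=(P-BOX[:3,3])@BOX[:3,:3]
p2,d2=snap('scene'); P2=cloud(d2,get_calibration('scene')); Q2=(P2-BOX[:3,3])@BOX[:3,:3]
for n,q,dd,pp in(('w',Q,d,p),('s',Q2,d2,p2)):
    m=(dd>0)&(abs(q[...,0])<.095)&(abs(q[...,1])<.095)&(q[...,2]<.09)&(q[...,2]>-.01)
    k=q[m]; print(n,len(k), np.histogram(k[:,2],np.arange(-.01,.1,.01)))
    if n=='s':
        v,u=np.where(m); print(u.min(),u.max(),v.min(),v.max()); 
        for z0,z1 in((.0,.012),(.012,.03),(.03,.06)):
            s=k[(k[:,2]>z0)&(k[:,2]<z1)]
            if len(s): print(z0,s.min(0),s.max(0),pp[m][(k[:,2]>z0)&(k[:,2]<z1)].mean(0))
E
```

```text
w 2349 (array([   0, 2105,   66,   63,   68,   34,   13,    0,    0,    0]), array([-0.01,  0.  ,  0.01,  0.02,  0.03,  0.04,  0.05,  0.06,  0.07,
        0.08,  0.09]))
s 222 (array([  2,  45,   3,   5, 118,  13,  13,   2,  14,   7]), array([-0.01,  0.  ,  0.01,  0.02,  0.03,  0.04,  0.05,  0.06,  0.07,
        0.08,  0.09]))
238 279 194 253
0.0 [ 0.0079788  -0.09489708  0.00494599] [ 0.03853788 -0.06953974  0.00956641] [151.62222222 144.11111111 134.6       ]
0.012 [-0.00717604 -0.09484543  0.01662721] [ 0.02750998 -0.09315192  0.02980225] [115.625 110.125 103.375]
0.03 [-0.09493706 -0.09498296  0.03087778] [0.01218105 0.04448944 0.05930676] [142.02777778 136.28472222 123.86805556]
```

View pics/w6.png

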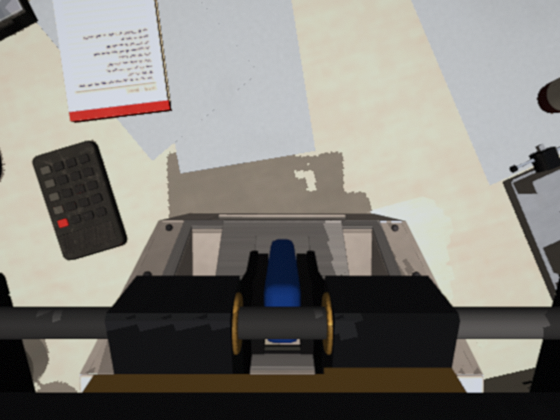

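```bash
python3 - <<'E'
from h import *
def go(w,feed=.06):
    M=inbox(*w)@G; ctrl.movel(M[:3,3],feed=feed,ori=pq(M)[1]); print(w,monitor.get_wrist_force().round(2),monitor.get_time_s())
for w in [WP[4],WP[3],WP[2],(-.07,.120,10),WP[1],WP[0],(-.17,.13,0)]: go(w)
M=SC0@G; q=pq(M)[1]
ctrl.movel(M[:3,3]+[0,0,.14],feed=.12,ori=q); tiltcheck()
ctrl.movel(M[:3,3]+[0,0,.02],feed=.1); ctrl.movel(M[:3,3]+[0,0,.0],feed=.02); print(monitor.get_wrist_force())
snap('scene','s7.png')
p,d=camera('scene'); P2=cloud(d,get_calibration('scene')); Q2=(P2-BOX[:3,3])@BOX[:3,:3]
m=(d>0)&(abs(Q2[...,1])<.06)&(Q2[...,2]>.13)&(Q2[...,2]<.19)&(Q2[...,0]<0)
print('slope plane dev',np.percentile(Q2[m][:,0]+.094-(Q2[m][:,2]-.11)*.577,[5,50,95]))
E
```

```text
(-0.016, 0.08, 33) [-3.34  0.67 -2.79] 17.9833
(-0.01, 0.105, 14) [-3.63  1.97 -1.48] 18.7333
(-0.04, 0.116, 12) [-2.5  -0.27 -4.7 ] 19.4583
(-0.07, 0.12, 10) [-1.96  0.39  0.27] 20.1667
(-0.1, 0.124, 8) [-0.48 -0.06 -1.46] 20.875
(-0.16, 0.13, 4) [-0.28  0.84 -2.88] 22.1333
(-0.17, 0.13, 0) [ 0.91 -0.27 -1.8 ] 22.5917
wall 1 15 z at 0, slope [38.082 -0.114] xmax 42.0
[-2.71523369  0.3731534   4.12657566]
slope plane dev [0.00068782 0.00320105 0.00557853]
```

```bash
python3 - <<'E'
from h import *
tiltcheck('s8.png'); print(monitor.get_wrist_force())
a=cv2.imread('pics/s8.png')[100:340,130:450]; cv2.imwrite('pics/v8.png',cv2.resize(a,(800,600),interpolation=2))
E
```

```text
wall 1 15 z at 0, slope [ 4.8349e+01 -9.0000e-03] xmax 45.3
wall -1 11 z at 0, slope [ 4.8723e+01 -2.2000e-02] xmax 45.4
[-1.509472   -0.29756004  5.60004587]
```

View pics/v8.png

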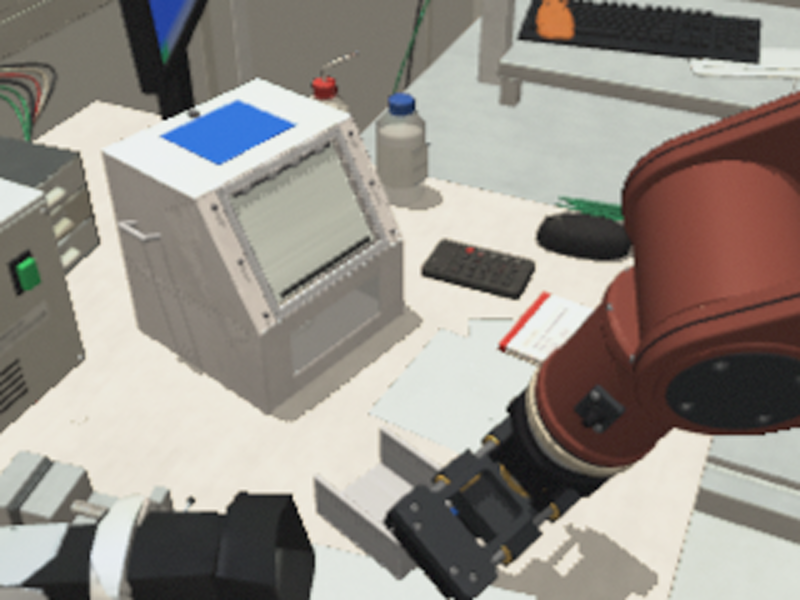

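The scoop is empty and within about 1° of level on the bench, and the flap is shut. I'll release it and back off.

```bash
python3 - <<'E'
from h import *
hand.move_gripper(.06); ctrl.dwell(.3)
ctrl.movel(pq(back(SC0@G,.12))[0],feed=.08); ctrl.dwell(.5)
p,d=snap('scene'); P=cloud(d,get_calibration('scene')); Q=(P-SC0[:3,3])@SC0[:3,:3]*1000; Q=Q[d>0]
for s in(1,-1):
    w=Q[(abs(Q[:,1]-s*38.5)<6)&(abs(Q[:,0])<46)&(Q[:,2]>20)&(Q[:,2]<75)]
    z=[np.percentile(w[(w[:,0]>=x)&(w[:,0]<x+6)][:,2],95) for x in range(-45,45,6)if ((w[:,0]>=x)&(w[:,0]<x+6)).sum()>2]; print(np.round(z,1))
print(monitor.get_wrist_force(),monitor.get_time_s())
p,d=snap('top'); o=np.load('top0.npz')['p']; df=cv2.absdiff(p,o).max(-1)
print('diff calc/mouse',(df[195:285,340:420]>40).sum(),'bottle',(df[195:225,140:175]>40).sum())
print(ticket.job_done())
E
```

```text
[49.8 49.8 49.8 50.2 49.3 49.8 51.  48.2 49.5 50.  49.9 49.5 49.6 49.8
 48.9]
[51.1 50.6 50.  49.7 48.2 49.3 49.3 49.  50.1 48.7 49.7 50.4 47.8 49.5
 49.3]
[-0.15562203  0.29895673 -0.40705365] 30.05
diff calc/mouse 0 bottle 0
the job is handed in; nothing more can be done
None
```

I handed the job in at about 30 s: camera checks show both carriers stacked in the box, the flap shut, the scoop released level on the bench, and the calculator, mouse and dropper bottle unmoved; no verdict came back.

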